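# Hold the wine filter's bayonet cap at the vent position

## Task

Get the small wine filter ready to be vented. First swing its red-knobbed lever to the green mark on the quadrant, then take the orange cap, drop it fully home through the two gaps in the filter's collar and twist it clockwise (seen from above) until its grip bar lines up with the green marks on the rim, half-way to the lock. The cap springs back if released and must never click into the lock at the red marks, so finish while still gripping it steadily at the green marks; leave the lever on its mark, and leave the loose cork and the glass tumbler where they stand.

Things in the scene. Friction and masses are not known exactly. Their poses are not given: they have to be found in the camera images.
- socket (a point): Mouth of the wine filter (fixed): centre of the black collar's opening at rim height, 105 mm above the worktop. Collar 72 mm across. The grey lip inside (6 mm thick, 44 mm bore) has two 15 mm wide gaps, at +x and -x of this frame, white marks beside them on the rim; z up. A 200x100x12 mm base plate reaches 45 mm to -x and 155 mm to +x; the blue valve block with the lever is 121 mm to +x.
- half_mark (a point): Same point as socket, but its x axis points at a green mark on the rim, 0.75 rad clockwise (from above) from the white marks. A second green mark lies across from it; either end of the bar may point at either. z up.
- lock_mark (a point): Same point as socket, its x axis pointing at a red mark, 1.5 rad clockwise from the white marks, where the cap is locked. A sprung ball resists from about 1.0 rad on and has clicked behind a lug by 1.2 rad.
- cap_grip (a point): Loose orange bayonet cap (about 0.12 kg), standing upright: middle of its grip bar. x along the bar (54 mm long; 16 mm thick in y; from 16 mm below to 16 mm above this point; white stripe on top), z up. Below the bar a disc, 60 mm across, 6 mm thick, underside 22 mm below this point. Fully home, the disc rests on the lip, this point 22 mm above socket on its axis.
- cap_foot (a point): Centre of the cap's underside, 39 mm below cap_grip, same axes. The neck above it is 38 mm across and 17 mm long; two lugs at its foot (9 mm wide, 7 mm high, 56 mm over both) point to +x and -x. Either lug fits either gap. Home, the cap turns clockwise only, carrying a sprung ring inside (0.04 N m at the start, 0.13 N m at the green marks) that turns it back when let go.
- lever (a joint): Angle of the valve lever, rad: 0 leaning 0.7 rad to the right (-y of socket), 0.7 upright, 1.4 leaning 0.7 rad to the left (+y of socket). The green mark on the quadrant is at 0.95. It is stiff (about 0.1 N m, 1.3 N at the knob) and stays where it is left.
- lever_knob (a point): Centre of the red ball (20 mm diameter) at the end of the steel lever (7 mm rod), 78 mm from the lever's pivot. It swings in the upright plane across the filter (y and z of socket), free room all round; the quadrant plate (92 mm in diameter, centred on the pivot) stands 19 to 23 mm behind it (+x of socket).
- lever_pivot (a point): Point on the lever's pivot axis, which runs along x of this frame, 52 mm above the worktop. Axes as socket's. The knob lies at y = 78 mm x sin(joint - 0.7), z = 78 mm x cos(joint - 0.7) from here.
- cork_mid (a point): Loose wine cork standing on end, 24 mm diameter, 42 mm high; its centre. A bystander, not to be moved.
- tumbler: Loose glass tumbler, 81 mm wide, 103 mm high, at the right rear of the worktop; origin at the centre of its underside. A bystander, not to be moved.

How it is judged:
By the outcome, as a careful person would: the job done as asked, in the order asked, and still so for the second after the job is handed in, while the arm keeps its last pose, push and grip.
It also fails if it takes over 64 s, if anything falls off the work surface, if the arm or the gripper's body presses on something with over 40 N, if the wrist force passes 120 N, or if a joint passes its speed limit or range.

## Robot

A 6-joint arm with a two-finger parallel gripper is mounted at the origin on a cart in front of the work surface, level with it; the furniture and walls round the work are solid. World frame = base frame: x ahead of the robot, y to its left, z up, the work surface at z = 0. Lengths are in m, angles in rad, forces in N, time in s.
With the tool pointing down it reaches from about 0.325 to 0.9 m from the base axis. Payload 6.1 kg.
Tool frame: the origin (TCP) lies midway between the tips of the shut fingers; the grasp point (between the pads) lies 19 mm behind it; z points along the fingers, y is the line along which they close (so a half turn about z gives the same grasp; the last joint's range is limited). The gripper opens to 85 mm and grips with 20 to 120 N. Pads are 22 mm wide; open, the fingers measure 114 mm over their backs; the gripper's body (76 mm by 85 mm) begins 54 mm behind the grasp point. The pads swing forward as they close: fully open they stand 13 mm farther back than shut.
Start: joints at [-1.264, 0.22, 1.526, -0, 1.395, -0.126], TCP at [0.262, -0.567, 0.231] pointing down, gripper open.
Joint ranges: [-2.98, 2.98], [-0.91, 2.08], [0.09, 2.57], [-1.24, 4.39], [0.2, 2.65], [-2.68, 2.68]. Speed limits (rad/s): [2.57, 2.57, 3.01, 3.14, 3.14, 3.14].

## Interface

Orientations are given as [roll, pitch, yaw] about the fixed x, y, z axes, in that order (R = Rz(yaw) Ry(pitch) Rx(roll)).
In Python, from plant import movep, move_l, set_joints, gripper_to, hold, inverse_kinematics, observe, get_image, get_calibration, Unreachable, job_done gives the robot as it stands. Calls block until the motion is done:
- movep(position, orientation): joint-space move of the TCP to a pose.
- move_l(position, feed=0.15, rotation=None, max_force=None): straight line of the TCP; rotation=None keeps the orientation; feed is the mean speed in m/s. With max_force (N) it stops when the force on the tool has changed by that much, and returns True; else False.
- set_joints(angles): joint-space move.
- gripper_to(opening, f_grip=None): finger opening in m; f_grip is the grip in N (None keeps the last); returns when the fingers have stopped.
- hold(seconds).
- inverse_kinematics(position, orientation): joint angles nearest the present ones, or None.
- observe(): the state.
- get_image(name): name is "scene" or "top"; returns (picture, depth): 480x640x3 uint8, red, green, blue; 480x640 float32, m along the optical axis (not along the pixel's ray), 0 where there is no reading.
- get_calibration(name): a dict with "intrinsics" (3x3 intrinsics, pixels), "dist_coeffs" ([k1, k2, p1, p2, k3] as OpenCV has them; the pictures are not rectified), "world_from_camera" (4x4, takes a point from camera to world coordinates). Camera axes: x right, y down, z forward; pixel columns grow to the right and rows downward; lengths in m; the calibration is good to about 2 mm. A picture is of the moment at which its call begins. get_calibration takes no time and is no camera call.
A pose or a line that the arm cannot do raises Unreachable and nothing moves.
- job_done(): hands the job in; it is judged then, once.
The state is a dict: "time_s": time; "q": joint angles; "joint_velocities": joint speeds; "joint_torque": joint torques, N m; "eef_pos": TCP position; "tcp_rot": TCP orientation; "ft_force": force on the tool from outside, world axes, zero at the start; "torque": the same for the moment, N m; "opening": finger opening in m; "grasp_force": force on a finger pad.
Only numpy, scipy, OpenCV 4.12 (cv2) and the standard library are available. Lean on these libraries where they do the work, as an engineer would, in place of code of your own. Each camera call takes 0.05 s, during which the arm holds its last target. There are 200 camera calls.

## Working session

There is one attempt and no reset: what is moved stays moved. The work goes in short steps, each a Python script; the robot and the scene stay as the last script left them, time stands still between calls to the robot, and variables do not carry over. Pictures are saved under pics/ and viewed, at most 10 in all, crops included, and the job is handed in when it is done.

```bash
mkdir -p pics; ls; python3 - <<'E'
from plant import *
import cv2, numpy as np
for n in("scene","top"):
    im,d=get_image(n); cv2.imwrite(f"pics/{n}0.png",im[:,:,::-1]); np.savez(f"pics/{n}0.npz",im=im,d=d)
    c=get_calibration(n); print(n,np.round(c["intrinsics"],1).tolist(),c["dist_coeffs"],np.round(c["world_from_camera"],3).tolist())
print(observe())
E
```

```text
pics
scene [[609.3, 0.0, 322.7], [0.0, 609.3, 243.0], [0.0, 0.0, 1.0]] [-0.11025183  0.          0.          0.          0.        ] [[-0.884, -0.348, 0.312, 0.201], [-0.467, 0.675, -0.572, 0.828], [-0.011, -0.651, -0.759, 0.909], [0.0, 0.0, 0.0, 1.0]]
top [[574.8, 0.0, 318.4], [0.0, 574.8, 241.0], [0.0, 0.0, 1.0]] [-0.15369032  0.          0.          0.          0.        ] [[-0.003, -0.997, 0.072, 0.467], [-1.0, 0.004, 0.01, 0.242], [-0.011, -0.072, -0.997, 1.063], [0.0, 0.0, 0.0, 1.0]]
{'time_s': 0.1, 'q': array([-1.26411450e+00,  2.21161331e-01,  1.52748377e+00,  3.37628942e-06,
        1.39470089e+00, -1.26082318e-01]), 'joint_velocities': array([ 0.00012066, -0.00267301, -0.00134586, -0.00163066,  0.00073181,
        0.00159989]), 'joint_torque': array([-9.74627960e-05, -4.98246753e+01, -3.90544903e+01, -1.96935994e-04,
        5.78720603e-03, -2.38668758e-05]), 'eef_pos': array([ 0.26195727, -0.56686023,  0.23030676]), 'tcp_rot': array([-3.13985365e+00, -2.23776223e-04,  4.32763359e-01]), 'ft_force': array([ 0.0303755 , -1.03615876,  0.39520686]), 'torque': array([ 0.03318183, -0.00895166, -0.02360897]), 'grasp_force': 0.0, 'opening': 0.08547734315476027}
```

View pics/scene0.png

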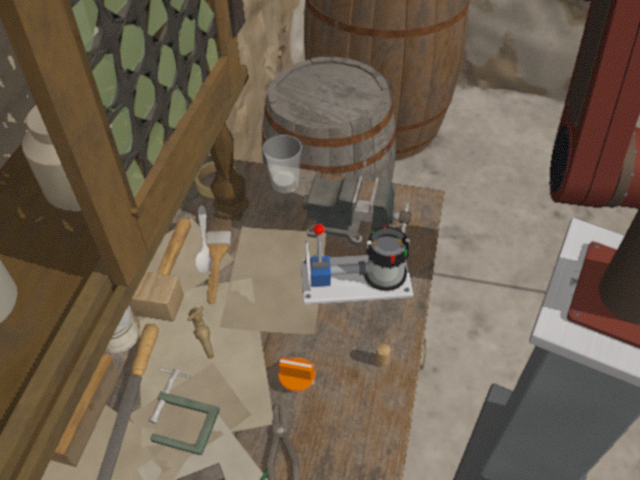

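View pics/top0.png

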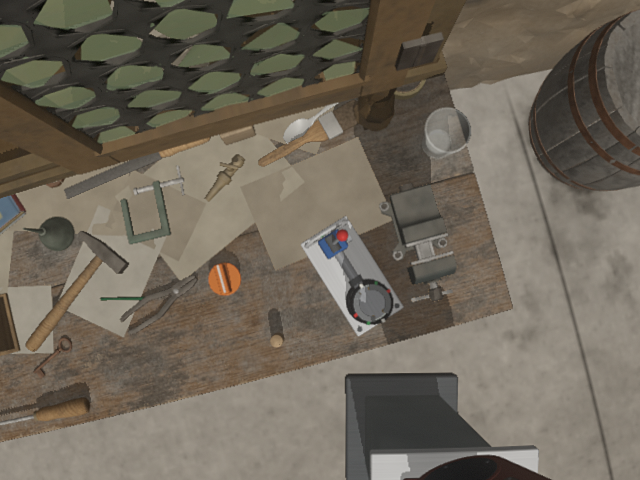

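```bash
cat > h.py <<'E'
from plant import *
import cv2, numpy as np
from scipy.spatial.transform import Rotation as Rn
def ray(n,uv):
    c=get_calibration(n); T=np.array(c["world_from_camera"])
    p=cv2.undistortPoints(np.array(uv,float).reshape(-1,1,2),np.array(c["intrinsics"]),np.array(c["dist_coeffs"])).reshape(-1,2)
    d=np.c_[p,np.ones(len(p))]@T[:3,:3].T
    return T[:3,3],d
def plane(n,uv,z):
    o,d=ray(n,uv); return o+d*((z-o[2])/d[:,2])[:,None]
def tri(uv1,uv2):
    (o1,d1),(o2,d2)=ray("scene",[uv1]),ray("top",[uv2]); d1,d2=d1[0],d2[0]
    s=np.linalg.lstsq(np.c_[d1,-d2],o2-o1,rcond=None)[0]
    a,b=o1+s[0]*d1,o2+s[1]*d2; return (a+b)/2,np.linalg.norm(a-b)
def mask(im,h0,h1,s=120,v=60):
    hsv=cv2.cvtColor(im,cv2.COLOR_RGB2HSV); return cv2.inRange(hsv,(h0,s,v),(h1,255,255))
def blobs(m,amin=4):
    n,l,st,c=cv2.connectedComponentsWithStats(m); return [(c[i].round(1).tolist(),int(st[i,4])) for i in range(1,n) if st[i,4]>=amin]
E
python3 - <<'E'
from h import *
I={n:np.load(f"pics/{n}0.npz") for n in("scene","top")}
for n in I:
    im=I[n]["im"]
    print(n,"red",blobs(mask(im,0,5,180,120)|mask(im,175,180,180,120)),"green",blobs(mask(im,50,75,150,60),2),"orange",blobs(mask(im,6,16,200,150),15))
def crop(n,u,v,w,h,k): return cv2.resize(I[n]["im"][v:v+h,u:u+w],None,fx=k,fy=k,interpolation=cv2.INTER_CUBIC)
a=crop("top",290,205,130,140,4); b=crop("top",195,250,60,60,4); 
cv2.imwrite("pics/c1.png",cv2.hconcat([a,cv2.copyMakeBorder(b,0,a.shape[0]-240,0,0,0)])[:,:,::-1])
cv2.imwrite("pics/c2.png",crop("scene",270,215,150,95,5)[:,:,::-1])
E
```

```text
scene red [([318.7, 228.6], 81), ([392.4, 258.4], 20)] green [([405.1, 252.2], 15), ([263.3, 477.0], 3)] orange [([298.1, 360.0], 67), ([296.0, 377.7], 574)]
top red [([345.4, 236.9], 7), ([340.0, 238.4], 5)] green [] orange []
```

View pics/c1.png

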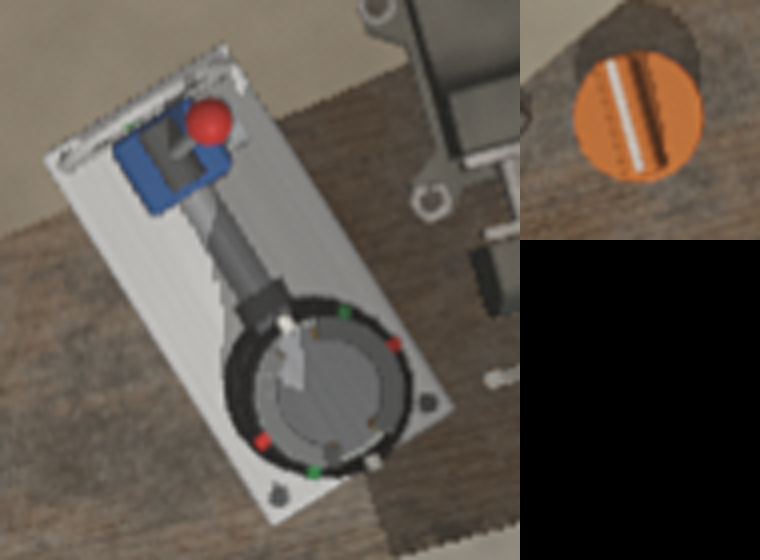

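View pics/c2.png

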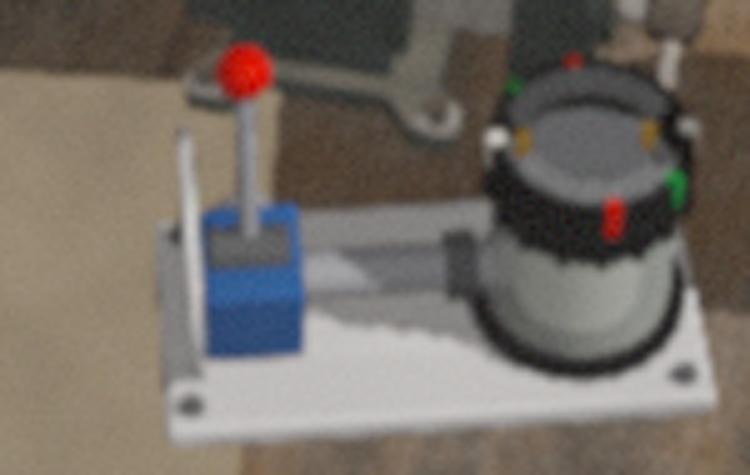

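```bash
cat > m.py <<'E'
from h import *
f=lambda L,o:[((x+.5)/4-.5+o[0],(y+.5)/4-.5+o[1]) for x,y in L]
P=plane("top",f([(286,325),(373,461),(345,313),(314,472),(394,345),(262,441)],(290,205)),.105)
S=P.mean(0); ang=[np.arctan2(*(P[a]-P[b])[[1,0]]) for a,b in((0,1),(2,3),(4,5))]
yaw=np.mean([ang[0],ang[1]+.75,ang[2]+1.5])
print("socket",S,"ang",ang,"yaw",yaw,"radii",np.linalg.norm(P-S,axis=1))
R=np.array([[np.cos(yaw),-np.sin(yaw)],[np.sin(yaw),np.cos(yaw)]])
I=np.load("pics/scene0.npz")["im"]
K,e=tri((318.7,228.6),f([(209,122)],(290,205))[0]); k=R.T@(K-S)[:2]
print("knob",K,e,"in socket",k,"lever",.7+np.arctan2(k[1],K[2]-.052),"piv dist",np.hypot(k[1],K[2]-.052))
im=np.load("pics/top0.npz")["im"]
m=mask(im,5,20,150,80); m[:, :190]=0; m[:,260:]=0; m[:250]=0; m[310:]=0
m=max(cv2.findContours(m,cv2.RETR_EXTERNAL,cv2.CHAIN_APPROX_NONE)[0],key=len)
(c,r)=cv2.minEnclosingCircle(m); el=cv2.fitEllipse(m)
print("disc",c,r,el,plane("top",[c,el[0]],.023))
A=plane("top",f([(92,62),(120,170)],(195,250)),.055); print("stripe",A,A.mean(0),"len",np.linalg.norm(A[0]-A[1]),"yaw",np.arctan2(*(A[0]-A[1])[[1,0]]))
# scene stripe & marks
print("scene marks", [tri(((x+.5)/5-.5+270,(y+.5)/5-.5+215),t) for (x,y),t in zip([(497,138),(688,128)],f([(286,325),(373,461)],(290,205)))])
print("cork",plane("top",[(277,341)],.042),"tumbler",plane("top",[(448,134)],.05))
for n in("scene",):
    w=cv2.inRange(I,(190,180,170),(255,255,255)); w[:350]=0;w[375:]=0;w[:,:275]=0;w[:,320:]=0; print(blobs(w))
E
python3 m.py
```

```text
socket [0.43337025 0.16370184 0.105     ] ang [np.float64(0.5637669985807973), np.float64(-0.20024662136642216), np.float64(-0.9500645950318877)] yaw 0.5544852607274958 radii [0.03333278 0.0336636  0.03379405 0.03341164 0.03357298 0.0342931 ]
knob [0.54411096 0.21338757 0.12703766] 0.0010344933859375235 in socket [ 0.12030843 -0.01606423] lever 0.4891012183111615 piv dist 0.07673792994117773
disc (223.95628356933594, 278.2295227050781) 16.557491302490234 ((224.9581298828125, 278.4230651855469), (29.463829040527344, 31.47567367553711), 71.69056701660156) [[0.47557026 0.42491526 0.023     ]
 [0.47521837 0.42307463 0.023     ]]
stripe [[0.49842007 0.43071524 0.055     ]
 [0.45088628 0.41799602 0.055     ]] [0.47465317 0.42435563 0.055     ] len 0.04920609558299632 yaw 0.26145722527413884
scene marks [(array([0.46157647, 0.18120431, 0.10166477]), np.float64(1.7074147641244865e-05)), (array([0.40449991, 0.14505489, 0.10008036]), np.float64(0.00033781902526703315))]
cork [[0.36420777 0.32673318 0.042     ]] tumbler [[0.7339943  0.01738313 0.05      ]]
[]
```

```bash
cat >> h.py <<'E'
S=np.array([.4334,.1637,.105]); YAW=.5545
R=np.array([[np.cos(YAW),-np.sin(YAW)],[np.sin(YAW),np.cos(YAW)]])
def W(x,y,z): return np.r_[S[:2]+R@[x,y],z]     # socket xy, world z
def knob(j): return W(.1205,.078*np.sin(j-.7),.052+.078*np.cos(j-.7)-.019)   # TCP for grasping knob
def st(*k):
    o=observe(); print("t%.2f"%o["time_s"],o["eef_pos"].round(4),o["tcp_rot"].round(3),"F",o["ft_force"].round(1),"T",o["torque"].round(2),"op%.4f g%.0f"%(o["opening"],o["grasp_force"]),*k)
def snap(name,boxes):
    for n,(u,v,w,h,k) in boxes.items():
        im,d=get_image(n); np.savez(f"pics/{name}_{n}.npz",im=im)
        cv2.imwrite(f"pics/{name}_{n}.png",cv2.resize(im[v:v+h,u:u+w],None,fx=k,fy=k,interpolation=cv2.INTER_CUBIC)[:,:,::-1])
E
python3 - <<'E'
from h import *
O=[np.pi,0,YAW]
gripper_to(.05,20)
p=knob(.489); movep(p+[0,0,.08],O); st(); move_l(p,.12,max_force=8); st()
gripper_to(.015,25); st()
for j in(.7,.95): move_l(knob(j),.06); st(j)
hold(.3); st()
gripper_to(.05); move_l(knob(.95)+[0,0,.09],.15); st()
snap("lev",{"scene":(270,215,150,95,5),"top":(290,205,130,140,4)})
im=np.load("pics/lev_scene.npz")["im"]; print(blobs(mask(im,0,5,180,120)|mask(im,175,180,180,120)))
E
```

```text
t3.46 [0.5448 0.2125 0.1893] [ 3.141 -0.     0.553] F [-0.2 -0.1 -0.7] T [ 0.01  0.03 -0.  ] op0.0499 g0
t4.28 [0.545  0.2133 0.11  ] [ 3.141e+00 -1.000e-03  5.540e-01] F [-0.4  0.1  0.2] T [-0.02 -0.01  0.05] op0.0500 g0
t4.67 [0.5452 0.2136 0.1104] [ 3.141e+00 -2.000e-03  5.550e-01] F [-1.5  0.1  5. ] T [0.11 0.14 0.  ] op0.0179 g24
t5.09 [0.5375 0.2264 0.1129] [ 3.138e+00 -3.000e-03  5.550e-01] F [ 0.6 -3.9  7.8] T [-0.92 -0.32 -0.03] op0.0181 g25 0.7
t5.57 [0.5268 0.2435 0.1093] [ 3.14e+00 -2.00e-03  5.55e-01] F [ 3.2 -2.1  4.7] T [-0.6  -0.79  0.01] op0.0176 g26 0.95
t5.87 [0.5267 0.2435 0.1093] [ 3.141e+00 -2.000e-03  5.540e-01] F [ 3.8 -1.5  5.9] T [-0.58 -0.77  0.04] op0.0182 g26
t7.03 [0.5251 0.2434 0.1976] [-3.141e+00  1.000e-03  5.550e-01] F [-0.3 -0.4 -0.5] T [ 0.03  0.02 -0.06] op0.0501 g0
[([383.8, 226.2], 4), ([319.7, 243.6], 71), ([392.4, 258.6], 20)]
```

```bash
python3 - <<'E'
from h import *
n=np.r_[R[:,0],0]
for uv in((318.7,228.6),(319.7,243.6)):
    o,d=ray("scene",[uv]); d=d[0]; p=o+d*((W(.1205,0,0)-o)@n)/(d@n); y=(R.T@(p-S)[:2])[1]; z=p[2]-.052
    print(y,z,np.hypot(y,z),.7+np.arctan2(y,z))
E
```

```text
-0.0003446161812630196 0.09239677511820216 0.09239741778078005 0.6962702747703841
0.02249425235699537 0.080056687851574 0.0831568677793034 0.9739163478759003
```

View pics/lev_scene.png

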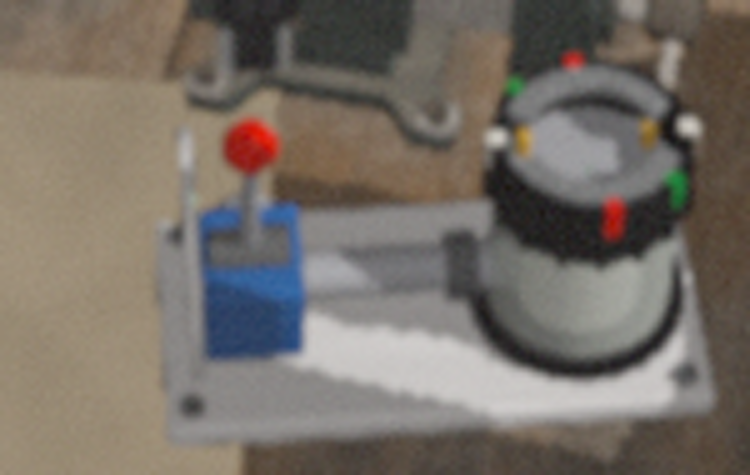

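```bash
cat >> h.py <<'E'
C=np.array([.4750,.4243]); CY=.2614
E
python3 - <<'E'
from h import *
O=[np.pi,0,CY]
movep(np.r_[C,.14],O); st(observe()["q"].round(2))
for n in("scene","top"):
    im,_=get_image(n); np.savez(f"pics/k_{n}.npz",im=im)
    hh=(0,6) if n=="scene" else (0,8)
    print(n,blobs(mask(im,0,8,150,80)|mask(im,172,180,150,80)), blobs(mask(im,45,80,90,40),2))
move_l(np.r_[C,.028],.12,max_force=8); st()
gripper_to(.012,70); st()
move_l(np.r_[C,.10],.12); st()
snap("cap",{"scene":(230,270,160,120,5)})
E
```

```text
t7.93 [0.475  0.4237 0.1395] [3.141e+00 1.000e-03 2.630e-01] F [ 1.9 -0.9  0.6] T [-0.03 -0.06  0.02] op0.0499 g0 [ 0.6   0.32  1.58 -0.    1.24  1.91]
scene [([527.1, 3.9], 34), ([535.2, 2.4], 21), ([540.8, 1.0], 4), ([543.9, 1.9], 9), ([550.0, 0.8], 4), ([553.5, 3.5], 11), ([566.5, 0.0], 4), ([570.6, 1.6], 5), ([572.6, 3.0], 5), ([577.0, 1.7], 6), ([588.7, 6.3], 86), ([590.9, 0.6], 8), ([605.7, 0.7], 6), ([607.7, 5.9], 49), ([619.5, 0.2], 4), ([622.0, 3.9], 40), ([629.8, 3.2], 6), ([514.7, 8.3], 59), ([559.9, 4.7], 7), ([565.0, 4.4], 5), ([632.6, 3.0], 5), ([558.0, 9.7], 19), ([576.9, 6.1], 14), ([563.4, 7.6], 5), ([569.5, 7.8], 6), ([635.0, 7.5], 4), ([552.9, 15.6], 27), ([591.1, 16.7], 96), ([618.7, 15.6], 42), ([627.9, 11.8], 30), ([517.0, 12.0], 11), ([543.5, 12.0], 4), ([573.8, 14.5], 28), ([610.6, 12.3], 9), ([637.0, 11.9], 10), ([500.2, 13.4], 5), ([510.6, 13.4], 7), ([568.2, 12.2], 4), ([493.9, 18.5], 20), ([501.6, 16.7], 7), ([566.2, 15.6], 8), ([606.5, 15.9], 8), ([635.0, 16.0], 4), ([524.3, 17.7], 6), ([545.2, 18.0], 4), ([608.1, 20.0], 21), ([627.8, 18.0], 4), ([537.6, 
[... 15373 characters left out ...]
 8), ([604.6, 322.4], 8), ([581.5, 322.8], 4), ([628.6, 325.4], 14), ([614.0, 324.8], 4), ([632.8, 328.6], 5), ([620.2, 331.3], 12), ([629.6, 331.4], 8), ([630.8, 336.2], 4)] [([372.2, 231.6], 12), ([405.1, 252.2], 29), ([264.2, 475.3], 23)]
top [([324.6, 245.7], 94), ([388.0, 291.0], 7), ([355.0, 315.0], 11)] [([375.5, 282.4], 11), ([368.0, 322.7], 7)]
t9.12 [0.4757 0.4248 0.0291] [-3.141e+00 -2.000e-03  2.610e-01] F [-0.3  0.3 -0.8] T [ 0.04 -0.02  0.04] op0.0498 g0
t9.52 [0.4755 0.4247 0.0288] [-3.141e+00 -1.000e-03  2.610e-01] F [0.1 0.6 2.4] T [ 0.06 -0.01 -0.02] op0.0149 g70
t10.27 [0.4745 0.4239 0.0992] [3.141e+00 1.000e-03 2.610e-01] F [-0.4  0.3 -0.6] T [0.02 0.   0.02] op0.0150 g70
```

View pics/cap_scene.png

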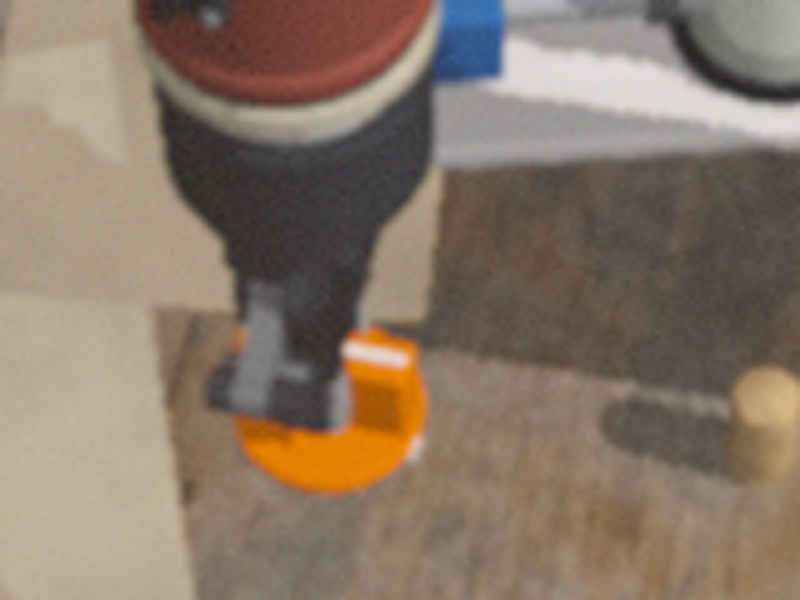

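```bash
python3 - <<'E'
from h import *
K,e=tri((320.0,243.7),(324.6,245.7)); k=R.T@(K-S)[:2]; print(K,e,k,"lever",.7+np.arctan2(k[1],K[2]-.052),np.hypot(k[1],K[2]-.052))
im=np.load("pics/cap_scene.npz")["im"]; m=mask(im,4,18,170,60); m[:270]=0
c=max(cv2.findContours(m,cv2.RETR_EXTERNAL,cv2.CHAIN_APPROX_NONE)[0],key=len)[:,0]
print(c.min(0),c.max(0))
z=.0992-.005
P=plane("scene",c,z)[:,:2]
# lower (camera-side) rim, bottom edge of disc z-6mm, top edge rows
sel=c[:,1]>352
A=P[sel]; 
r=np.linalg.lstsq(np.c_[2*A,np.ones(len(A))],(A**2).sum(1),rcond=None)[0]; print("fit free",r[:2],np.sqrt(r[2]+r[:2]@r[:2]))
from scipy.optimize import least_squares
for zz in(z,z-.006):
    A=plane("scene",c[sel],zz)[:,:2]; s=least_squares(lambda q:np.hypot(*(A-q).T)-.030,[.4745,.42],loss="soft_l1",f_scale=.001); print(zz,s.x,np.sqrt(2*s.cost/len(A)))
g=get_calibration("scene");T=np.linalg.inv(g["world_from_camera"])
for X in([.4745,.4239,.094],[.4745-.0021,.4239+.008,.10]):
    print(cv2.projectPoints(np.array([X]),cv2.Rodrigues(T[:3,:3])[0],T[:3,3],np.array(g["intrinsics"]),np.array(g["dist_coeffs"]))[0].ravel())
E
```

```text
[0.52684153 0.24158678 0.12549109] 0.001439602834494347 [0.12044942 0.01701785] lever 0.9275527628966002 0.07543571718096463
[277 336] [314 368]
fit free [0.46624085 0.43535932] 0.02003642648295374
0.09419999999999999 [0.47161481 0.42354092] 0.003031368615889847
0.08819999999999999 [0.47349717 0.42085002] 0.00303444647499344
[294.31177586 348.75246955]
[292.74138119 351.30662529]
```

```bash
cat >> h.py <<'E'
from scipy.optimize import least_squares
def disc(im,z,u0,u1,v0,v1):   # lower visible rim of the orange disc (underside edge at height z), known radius
    m=mask(im,4,18,170,60); t=np.zeros_like(m); t[v0:v1,u0:u1]=m[v0:v1,u0:u1]
    cs=[u for u in range(u0,u1) if t[:,u].any()]; e=np.array([(u,np.nonzero(t[:,u])[0].max()+.5) for u in cs[3:-3]])
    A=plane("scene",e,z)[:,:2]; s=least_squares(lambda q:np.hypot(*(A-q).T)-.030,A.mean(0)+[0,-.02],loss="soft_l1",f_scale=.0007)
    return s.x,np.abs(s.fun).mean(),len(A)
E
python3 - <<'E'
from h import *
im=np.load("pics/cap_scene.npz")["im"]
print(disc(im,.0872,277,316,340,372))
i0=np.load("pics/scene0.npz")["im"]; print("original",disc(i0,.017,275,318,355,395))
P=plane("top",[(290+(130.5)/4-.5,205+127.5/4-.5)],.0966)[0]; print("quadmark socket xy",R.T@(P-S)[:2])
E
```

```text
(array([0.47327826, 0.42243519]), np.float64(0.0004456400443272764), 32)
original (array([0.47412578, 0.42601628]), np.float64(0.00039833330966304695), 31)
quadmark socket xy [0.13830756 0.01113273]
```

```bash
python3 - <<'E'
from h import *
O=[np.pi,0,YAW]; off=.0008
move_l(np.r_[observe()["eef_pos"][:2],.26],.2)
movep(W(off,0,.24),O); move_l(W(off,0,.165),.12); hold(.2); st(observe()["q"].round(2))
snap("hov",{"scene":(310,160,150,120,5)})
im=np.load("pics/hov_scene.npz")["im"]; z=observe()["eef_pos"][2]
print(disc(im,z-.012,340,450,190,275))
E
```

```text
t13.27 [0.4348 0.1643 0.166 ] [ 3.141e+00 -2.000e-03  5.550e-01] F [-0.  -0.7 -0.7] T [ 0.01  0.01 -0.04] op0.0146 g69 [ 0.19 -0.11  2.   -0.    1.25  1.21]
(array([0.4335886 , 0.16157794]), np.float64(0.0006291672076310016), 30)
```

View pics/hov_scene.png

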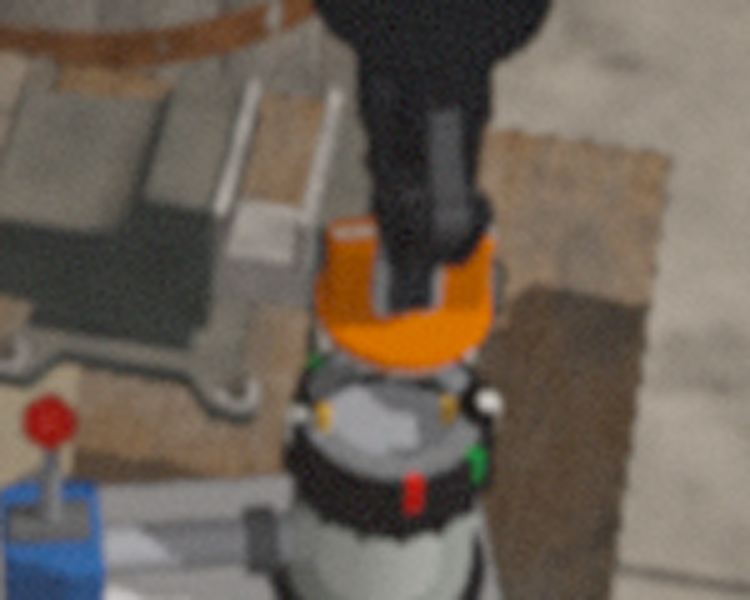

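```bash
python3 - <<'E'
from h import *
p=W(.0006,.0004,0)[:2]
r=move_l(np.r_[p,.145],.1); st()
r=move_l(np.r_[p,.113],.03,max_force=10); st(r)
E
```

```text
t13.67 [0.4331 0.1642 0.1444] [-3.141e+00  2.000e-03  5.540e-01] F [-0.6  0.  -1.5] T [-0.05  0.01 -0.01] op0.0148 g69
t14.54 [0.4334 0.1643 0.1167] [-3.141e+00  1.000e-03  5.550e-01] F [-1.8 -0.5  4.2] T [-0.12  0.12 -0.01] op0.0149 g70 True
```

```bash
python3 - <<'E'
from h import *
p=observe()["eef_pos"].copy(); 
p[2]-=.0008; move_l(p,.02); st("press")
for a in(.25,.5,.65,.75):
    move_l(p,.05,rotation=[np.pi,0,YAW-a]); st(a)
hold(.5); st(observe()["q"].round(2))
snap("tw",{"scene":(310,190,140,110,5),"top":(310,240,110,110,5)})
E
```

```text
t14.79 [0.4334 0.1644 0.1167] [-3.141e+00  3.000e-03  5.550e-01] F [-5.3 -0.9  7.5] T [-0.29  0.61 -0.03] op0.0147 g71 press
t15.19 [0.434  0.1649 0.1167] [-3.141e+00 -2.000e-03  3.080e-01] F [-1.5  2.1  5.3] T [ 0.22  0.22 -0.04] op0.0147 g70 0.25
t15.59 [0.4341 0.1649 0.1168] [-3.141e+00 -2.000e-03  6.000e-02] F [-1.4  3.2  5. ] T [ 0.36  0.16 -0.03] op0.0147 g70 0.5
t15.89 [0.4341 0.1647 0.1167] [-3.141e+00 -1.000e-03 -9.000e-02] F [-1.   3.1  5.7] T [0.16 0.12 0.01] op0.0149 g70 0.65
t16.14 [0.4341 0.1646 0.1167] [-3.141e+00 -1.000e-03 -1.900e-01] F [-0.1  1.8  5.5] T [ 0.14  0.15 -0.  ] op0.0152 g70 0.75
t16.64 [0.4341 0.1646 0.1167] [-3.141e+00 -1.000e-03 -1.900e-01] F [-0.2  1.6  5.9] T [ 0.11  0.11 -0.05] op0.0147 g70 [ 0.19 -0.05  2.04  0.    1.15  1.95]
```

View pics/tw_scene.png

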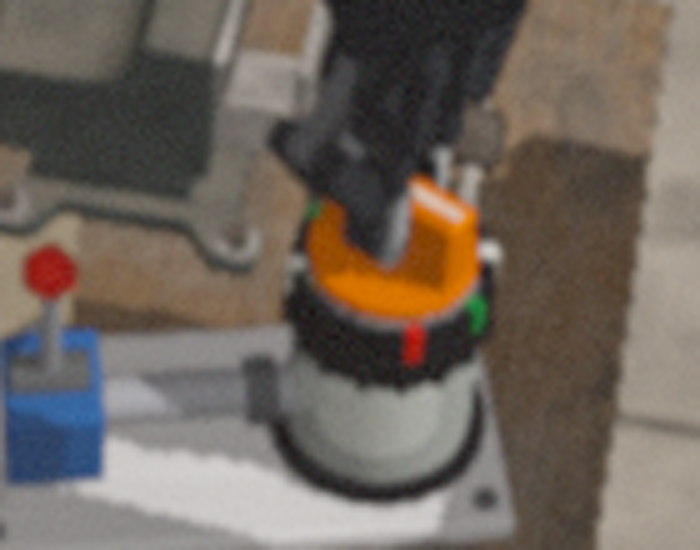

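View pics/tw_top.png

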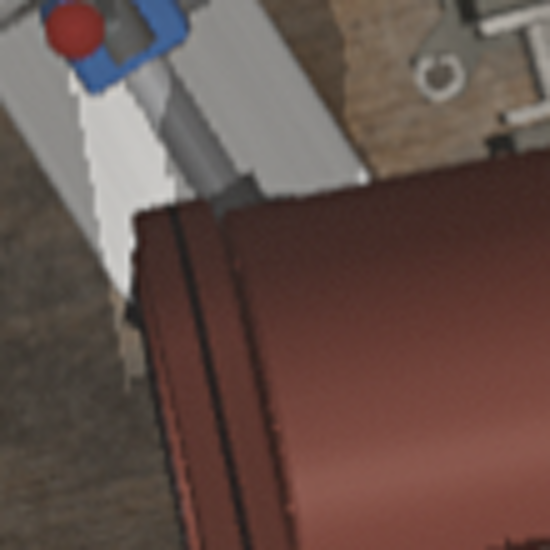

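```bash
python3 - <<'E'
from h import *
im=np.load("pics/tw_scene.npz")["im"].astype(int)
w=((im.min(2)>150)&(im[:,:,0]-im[:,:,2]<70)).astype(np.uint8); t=np.zeros_like(w); t[222:238,391:406]=w[222:238,391:406]
v,u=np.nonzero(t); A=plane("scene",np.c_[u,v],.143)[:,:2]; c=A.mean(0); d=np.linalg.svd(A-c)[2][0]
print(len(u),c,"stripe yaw",np.arctan2(d[1],d[0]),"rel centre",c-S[:2],np.arctan2(*(S[:2]-c)[::-1]))
L=plane("scene",[(310+414.5/5,190+184/5),(310+463/5,190+216/5)],.143)[:,:2]; e=L[0]-L[1]; print("by eye",np.arctan2(e[1],e[0]),L)
T=[]
for _ in range(20): hold(.05); o=observe(); T.append(np.r_[o["ft_force"],o["torque"]])
print(np.mean(T,0).round(3),np.std(T,0).round(3)); st()
E
```

```text
17 [0.41686933 0.16566453] stripe yaw 1.1084916298143042 rel centre [-0.01653067  0.00196453] -0.118286901781677
by eye -0.2803934864003965 [[0.42675354 0.16454051]
 [0.40645769 0.17038531]]
[-0.615  1.164  5.855  0.1    0.162  0.02 ] [0.41  0.491 0.451 0.026 0.038 0.037]
t17.74 [0.4341 0.1646 0.1167] [-3.141e+00 -1.000e-03 -1.900e-01] F [-1.   0.8  5.8] T [ 0.17  0.13 -0.02] op0.0146 g70
```

```bash
python3 - <<'E'
from h import *
T=[]
for _ in range(10): hold(.05); T.append(observe()["joint_torque"][5])
print(np.mean(T),np.std(T)); st()
E
```

```text
0.016761583217885345 3.3822003131068154e-05
t18.24 [0.4341 0.1646 0.1168] [-3.141e+00 -1.000e-03 -1.900e-01] F [-0.5  1.2  6.2] T [ 0.03  0.17 -0.  ] op0.0149 g70
```

```bash
python3 - <<'E'
from h import *
p=np.array([.4341,.1646,.1163])
def j(a):
    move_l(p,.02,rotation=[np.pi,0,YAW-a]); o=observe(); T=[]
    for _ in range(5): hold(.03); T.append(observe()["torque"][2])
    print(a,"j6 %.3f"%o["joint_torque"][5],"vel %.3f"%o["joint_velocities"][5],"Tz %.3f"%np.mean(T),"j6 after %.3f"%observe()["joint_torque"][5],"q6 %.4f"%observe()["q"][5], "z %.4f"%observe()["eef_pos"][2],observe()["ft_force"].round(1))
for a in(.72,.68,.64,.60,.64,.68,.72,.755): j(a)
E
```

```text
0.72 j6 0.083 vel 0.005 Tz 0.185 j6 after 0.162 q6 1.9239 z 0.1167 [-2.   1.3  5.8]
0.68 j6 0.063 vel 0.006 Tz 0.175 j6 after 0.148 q6 1.8839 z 0.1167 [-2.1  1.1  5.9]
0.64 j6 0.052 vel 0.007 Tz 0.148 j6 after 0.141 q6 1.8439 z 0.1167 [-2.2  1.3  5.8]
0.6 j6 0.038 vel 0.007 Tz 0.119 j6 after 0.127 q6 1.8039 z 0.1167 [-2.1  1.7  5.1]
0.64 j6 0.129 vel -0.005 Tz 0.065 j6 after 0.045 q6 1.8443 z 0.1167 [-2.4  1.2  5.7]
0.68 j6 0.137 vel -0.005 Tz 0.032 j6 after 0.048 q6 1.8843 z 0.1167 [-1.6  1.7  5.3]
0.72 j6 0.136 vel -0.007 Tz 0.032 j6 after 0.048 q6 1.9243 z 0.1167 [-0.9  1.1  6.4]
0.755 j6 0.128 vel -0.005 Tz 0.056 j6 after 0.051 q6 1.9592 z 0.1167 [-1.5 -0.   5.6]
```

```bash
python3 - <<'E'
from h import *
hold(.5); st(); print(job_done())
E
```

```text
t22.07 [0.4343 0.1646 0.1167] [ 3.142 -0.    -0.196] F [-0.6  0.5  7. ] T [-0.08  0.3   0.04] op0.0146 g70
the job is handed in; nothing more can be done
None
```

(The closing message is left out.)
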